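# Hang the specials board on its counter stand and lock it

### The job

Hang the small slate paddle board on the sloping counter stand: pass the hole in its neck over the slanted peg so that it lies flat on the sloping face, slate outward, neck at the top and straight down the slope. Then turn the turnbutton at the foot of the stand until it points straight up the slope across the board's lower edge, and leave the board so, without disturbing the jug, the cup or the bottle.

Things in the scene. Friction and masses are not known exactly. Their poses are not given: they have to be found in the camera images.
- board_grip (a point): Point on the loose wooden paddle board's 34 mm wide neck where to grasp it across y; mid-width, mid-thickness. The board is 14 mm thick, 110 to 210 g, and starts flat on the counter, slate up. Axes: x along the neck to the hole, y across, z out of the slate face. Neck: x -25 to +52 mm; the 90 mm wide blade: x -115 to -25 mm.
- board_hole (a point): Centre of the round through-hole in the neck, 18 mm in diameter, 35 mm beyond board_grip along the board's x, half-way through the 14 mm thickness. Same axes as board_grip.
- peg_root (a point): Foot of the steel peg on the sloping face of the fixed wooden stand. Axes: x up the slope, y across, z along the peg, square to the face; z points 55 degrees above level, away from the robot. Peg: 10 mm thick, round end, 45 mm long. Face: 150 mm wide, x -212 mm (20 mm over the counter) to +25 mm. Hung right, the hole's centre is at z = 7 mm, the board's lower edge at x = -150 mm.
- turnbutton (a joint): Angle (rad) of the turnbutton at the foot of the face, about peg_root's z. 0: its bar points along peg_root's -y, clear of the board; 1.57: straight up the slope (+x), over the board's lower edge. Stops at -0.5 and 1.62; starts between -0.45 and 0.2. It stays where left; about 1 N at the post turns it.
- turn_pivot (a point): Pivot of the turnbutton, on the upper side of its bar, at x = -172, y = 0, z = 22 mm in peg_root's axes. The bar is 14 mm wide, 5 mm thick and reaches 53 mm from the pivot; its underside is 17 mm off the sloping face (3 mm over a hung board).
- turn_post (a point): Middle of the turnbutton's round steel finger post: 12 mm in diameter, 26 mm long, standing on the bar parallel to the peg, 45 mm from the pivot; it reaches 13 mm either way from this point. It can be pinched from its free end and led round the pivot.
- jug: Bystander: steel jug with handle, 72 mm in diameter, 90 mm tall, origin under its centre.
- cup: Bystander: white cup, 76 mm in diameter, 60 mm tall, origin under its centre.
- syrup: Bystander: amber syrup bottle, 64 mm in diameter, 190 mm tall, origin under its centre.
There are look-alikes about, which are no part of the job. Of the things like the part that bears board_grip, leave any that is purple; of the rest the larger one is meant.

How it is judged:
By the outcome, as a careful person would: the job done as asked, in the order asked, and still so for the second after the job is handed in, with the robot touching nothing.
It also fails if it takes over 64 s, if anything falls off the work surface, if the arm or the gripper's body presses on something with over 40 N, if the wrist force passes 120 N, or if a joint passes its speed limit or range.

### The arm

A 6-joint arm with a two-finger parallel gripper is mounted at the origin on the work surface. World frame = base frame: x ahead of the robot, y to its left, z up, the work surface at z = 0. Lengths are in m, angles in rad, forces in N, time in s.
With the tool pointing down it reaches from about 0.375 to 0.9 m from the base axis. Payload 3.1 kg.
Tool frame: the origin (TCP) lies at the very end of the fingers, on their centre line; the grasp point (between the pads) lies 19 mm behind it; z points along the fingers, y is the direction in which the jaws open and shut (so a half turn about z gives the same grasp; the last joint's range is limited). The gripper opens to 85 mm and grips with 20 to 120 N. Pads are 22 mm wide; open, the fingers measure 114 mm over their backs; the gripper's body (76 mm by 85 mm) begins 54 mm behind the grasp point. The pads swing forward as they close: fully open they stand 13 mm farther back than shut.
Start: joints at [-1.486, 0.527, 1.433, -0, 1.181, -0.178], TCP at [0.163, -0.603, 0.231] pointing down, gripper open.
Joint ranges: [-3.08, 3.08], [-0.75, 2.2], [0.22, 2.44], [-1.43, 4.57], [0, 2.65], [-2.85, 2.85]. Speed limits (rad/s): [2.79, 2.79, 3.14, 3.14, 3.14, 3.14].

### API

Orientations are given as a unit quaternion [w, x, y, z].
In Python, from station import * gives the robot as it stands. The module is installed in compiled form; this text tells all that it offers.
- The arm moves only by the shell command python3 -m crank 'ROWS' [OPENING] [FORCE]. ROWS is JSON, a list of rows, each a list of 4 numbers: the shift along the tool's x, y, z in mm, then the turn about the tool's z in degrees. A call has 1 to 5 rows; each row is the pose to reach, as a shift and turn from the pose measured when the call began, along the tool's axes at that moment; what a row does not reach only later rows make up. A row lasts 1/8 s, in which the tool goes at most 62.5 mm and 10.7 degrees, less where a joint would pass 70% of its speed; a pose out of reach is approached as far as the arm can. A call with a gripper value outside its range is refused whole. OPENING is the gripper command: -1 is fully open, 1 is shut, values between are in proportion, set as the call begins (- or left out, the last holds). The fingers move at their own pace and stop on an object; FORCE is the grip in N (left out, the last holds). Time passes only in rows, so rows that repeat a pose let the fingers close. It gives the time, the measured TCP pose, the force and the opening at its end, in the units of the state.
- sense(): the state, without advancing time (a new reading comes with each control period).
- camera(name): name is "scene" or "top" or "wrist"; returns a dict with "image" (384x512x3 uint8, blue, green, red), "depth" (384x512 float32, m along the optical axis (not along the pixel's ray), 0 where there is no reading), "K" (3x3 intrinsics, pixels), "T" (4x4, takes a point from camera to world coordinates). Camera axes: x right, y down, z forward; pixel columns grow to the right and rows downward; lengths in m; the calibration is good to about 2 mm. The wrist camera is an equidistant fisheye: a pixel r from the principal point sees the ray r / f radians off the axis. A picture is of the moment at which its call begins.
- job_done(): hands the job in, once; it reports no verdict.
The state is a dict: "time": time; "joints": joint angles; "joint_vel": joint speeds; "tau": joint torques, N m; "position": TCP position; "orientation": TCP orientation; "force": force on the tool from outside, world axes, zero at the start; "ft_torque": the same for the moment, N m; "finger_gap": finger opening in m.
Only numpy, scipy, OpenCV 4.12 (cv2) and the standard library are available. Lean on these libraries where they do the work, as an engineer would, in place of code of your own. Each camera call takes 0.05 s, during which the arm holds its last target.

## Working session

There is one attempt and no reset: what is moved stays moved. The work goes in short steps, Python scripts to look and compute and a shell command to move; the robot and the scene stay as the last step left them, time stands still between calls to the robot, and variables do not carry over. Pictures are saved under pics/ and viewed, and the job is handed in when it is done.

```bash
mkdir -p pics; ls; python3 - <<'E'
from station import *
import cv2,pickle,numpy as np
s=sense();print({k:np.round(v,3) for k,v in s.items()})
for n in("scene","top","wrist"):
    c=camera(n);cv2.imwrite(f"pics/{n}0.png",c["image"]);pickle.dump(c,open(f"{n}0.pkl","wb"));print(n,c["K"].tolist(),np.round(c["T"],3).tolist())
E
```

```text
pics
{'time': np.float64(0.0), 'joints': array([-1.485,  0.528,  1.434, -0.   ,  1.181, -0.178]), 'joint_vel': array([ 0.003,  0.001,  0.   , -0.002, -0.001,  0.001]), 'tau': array([-1.0000e-03, -4.4235e+01, -1.7803e+01, -0.0000e+00,  8.0000e-03,
        0.0000e+00]), 'position': array([ 0.163, -0.603,  0.23 ]), 'orientation': array([-0.001,  0.991,  0.132,  0.   ]), 'force': array([ 0.279, -0.708, -0.575]), 'ft_torque': array([-0.041,  0.036,  0.02 ]), 'finger_gap': np.float64(0.086)}
scene [[476.55101317248324, 0.0, 258.4424231622164], [0.0, 476.55101317248324, 185.033977407814], [0.0, 0.0, 1.0]] [[-0.061, 0.824, -0.564, 1.372], [0.998, 0.051, -0.033, 0.122], [0.002, -0.565, -0.825, 1.249], [0.0, 0.0, 0.0, 1.0]]
top [[470.1755345730635, 0.0, 259.07694318600676], [0.0, 470.1755345730635, 189.8518932822879], [0.0, 0.0, 1.0]] [[0.023, -0.992, 0.12, 0.448], [-1.0, -0.021, 0.018, 0.067], [-0.015, -0.121, -0.993, 1.533], [0.0, 0.0, 0.0, 1.0]]
wrist [[297.3186396354542, 0.0, 256.7008958212654], [0.0, 297.3186396354542, 188.57274764185323], [0.0, 0.0, 1.0]] [[0.261, -0.914, -0.31, 0.242], [-0.965, -0.248, -0.08, -0.581], [-0.003, 0.32, -0.947, 0.374], [0.0, 0.0, 0.0, 1.0]]
```

View pics/scene0.png

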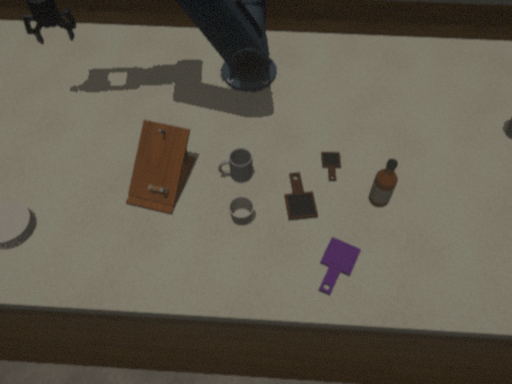

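View pics/top0.png

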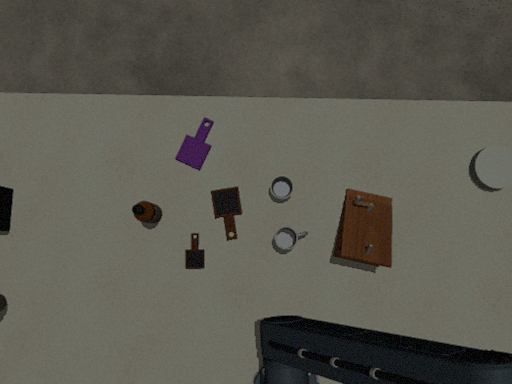

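View pics/wrist0.png

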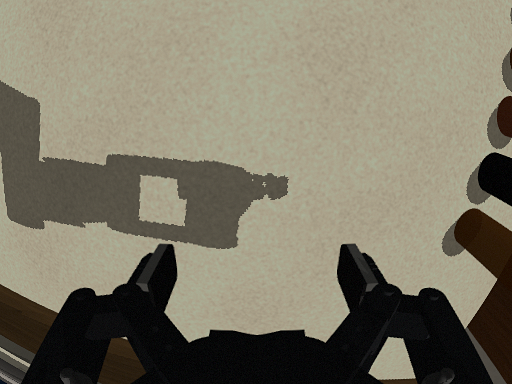

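Top view: the target board (black slate, wooden) is around (228,205), its neck pointing down. The smaller look-alike is at (195,252) and the purple one at (195,148). The stand is at (365,228) with the peg at (368,248) and the turnbutton near (362,202). Next I'll zoom in and measure.

```bash
cat > h.py <<'E'
import numpy as np,cv2,pickle
def pts(c):
    d=c["depth"];K=c["K"];v,u=np.mgrid[0:d.shape[0],0:d.shape[1]]
    P=np.stack([(u-K[0,2])/K[0,0]*d,(v-K[1,2])/K[1,1]*d,d],-1)
    return P@c["T"][:3,:3].T+c["T"][:3,3]
def at(c,u,v,z):  # pixel ray ∩ height z
    K=c["K"];r=c["T"][:3,:3]@np.array([(u-K[0,2])/K[0,0],(v-K[1,2])/K[1,1],1]);o=c["T"][:3,3]
    return o+r*(z-o[2])/r[2]
def proj(c,p,fish=False):
    q=np.linalg.inv(c["T"])@np.append(p,1);K=c["K"]
    if fish:
        r=np.hypot(q[0],q[1]);th=np.arctan2(r,q[2]);return K[0,2]+K[0,0]*th*q[0]/r,K[1,2]+K[1,1]*th*q[1]/r
    return K[0,2]+K[0,0]*q[0]/q[2],K[1,2]+K[1,1]*q[1]/q[2]
def crop(c,u0,v0,u1,v1,s,f):
    cv2.imwrite(f,cv2.resize(cv2.convertScaleAbs(c["image"][v0:v1,u0:u1],alpha=1.6),None,fx=s,fy=s,interpolation=cv2.INTER_CUBIC))
E
python3 - <<'E'
from h import *
c=pickle.load(open("top0.pkl","rb"))
crop(c,170,170,270,280,5,"pics/t_b.png");crop(c,320,175,410,280,5,"pics/t_s.png")
P=pts(c)
for (u,v) in [(228,205),(229,225),(195,260),(195,240),(282,188),(290,230),(145,205)]: print(u,v,np.round(P[v,u],4))
print(np.round(P[300,150],4))
# plane of stand face
q=P[215:240,350:385].reshape(-1,3);m=np.median(q,0);
u,s,vt=np.linalg.svd(q-q.mean(0));n=vt[2]*np.sign(vt[2][2]);print(m,n,np.degrees(np.arcsin(n[2])),s,len(q))
cs=pickle.load(open("scene0.pkl","rb"))
crop(cs,120,110,200,220,5,"pics/s_s.png")
E
```

```text
228 205 [0.5804 0.1947 0.0119]
229 225 [0.5153 0.1889 0.0192]
195 260 [0.4012 0.2951 0.0122]
195 240 [0.465  0.2984 0.0072]
282 188 [ 0.6415  0.0199 -0.0016]
290 230 [ 0.5041 -0.0079  0.0084]
145 205 [0.5643 0.4331 0.1351]
[ 0.2704  0.4371 -0.003 ]
[ 0.51563149 -0.23889888  0.08757825] [ 0.97405087 -0.04133672  0.2225223 ] 12.857222998621983 [1.63967915 0.86258419 0.60486339] 875
```

View pics/t_b.png

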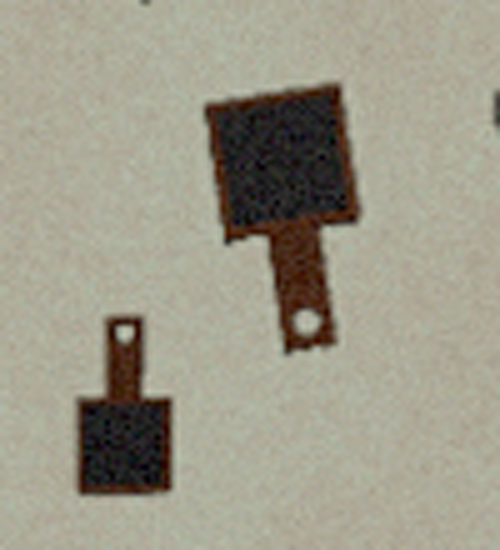

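View pics/t_s.png

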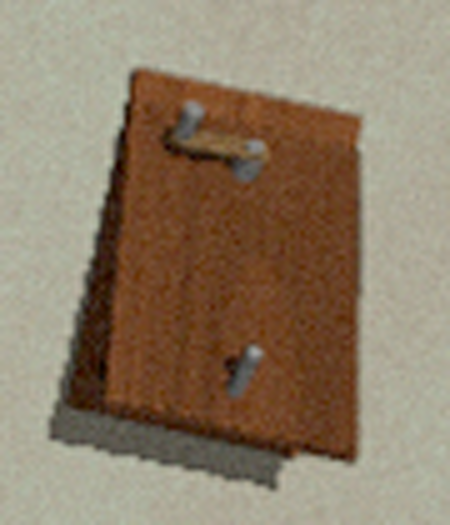

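View pics/s_s.png

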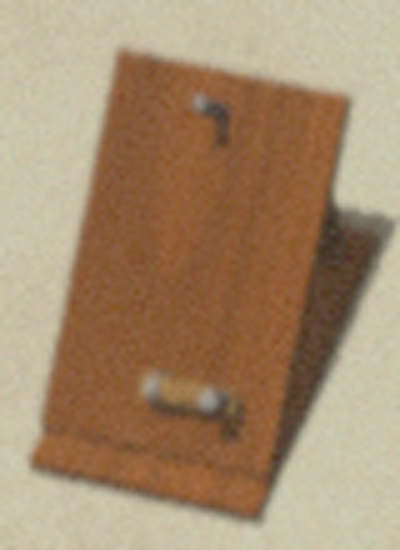

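```bash
cat >> h.py <<'E'
def stand(px,py,psi,ze=0.):
    # psi: heading of peg z horizontal projection
    c,s=np.cos(psi),np.sin(psi);a=np.radians(55)
    z=np.array([np.cos(a)*c,np.cos(a)*s,np.sin(a)]);x=np.array([-np.sin(a)*c,-np.sin(a)*s,np.cos(a)]);y=np.cross(z,x)
    T=np.eye(4);T[:3,:3]=np.c_[x,y,z];T[:3,3]=[px,py,.020+.212*np.cos(a)+ze];return T
def tp(T,x,y,z): return (T@np.array([x/1e3,y/1e3,z/1e3,1]))[:3]
E
python3 - <<'E'
from h import *
from scipy.optimize import least_squares
t=pickle.load(open("top0.pkl","rb"));s=pickle.load(open("scene0.pkl","rb"))
def T5(u,v):return (320+(u+.5)/5-.5,175+(v+.5)/5-.5)
def S5(u,v):return (120+(u+.5)/5-.5,110+(v+.5)/5-.5)
obs=[(t,(25,-75,0),T5(105,406)),(t,(25,75,0),T5(355,461)),(t,(0,0,44),T5(256,350)),(t,(0,0,0),T5(233,392)),
(s,(25,75,0),S5(120,52)),(s,(25,-75,0),S5(349,98)),(s,(0,0,45),S5(203,102)),
(s,(-212,75,0),S5(45,430)),(s,(-212,-75,0),S5(275,475))]
def f(p,o=obs): return np.concatenate([np.array(proj(c,tp(stand(*p),*q)))-uv for c,q,uv in o])
r=least_squares(f,[.4,-.25,0],loss='soft_l1');print(r.x);print(np.round(f(r.x).reshape(-1,2),2))
ot=[o for o in obs if o[0] is t];os=[o for o in obs if o[0] is s]
for o in(ot,os):
    print(least_squares(lambda p:f(p,o),r.x).x)
T=stand(*r.x);print(np.round(T,4))
for c,off in((t,(320,175)),(s,(120,110))):
    for q in [(0,0,0),(0,0,45),(-172,0,22),(-172,-45,22),(-172,-45,48),(-212,75,0),(-212,-75,0)]:
        u,v=proj(c,tp(T,*q));print(q,round((u-off[0]+.5)*5),round((v-off[1]+.5)*5))
# plane check with depth
P=pts(t);
m=np.zeros(P.shape[:2],np.uint8)
poly=np.array([proj(t,tp(T,*q)) for q in [(15,-65,0),(15,65,0),(-150,65,0),(-150,-65,0)]]).astype(np.int32)
cv2.fillPoly(m,[poly],1);L=(P[m>0]-T[:3,3])@T[:3,:3]
print("face z median mm",np.median(L[:,2])*1e3,np.polyfit(L[abs(L[:,2])<.02][:,0],L[abs(L[:,2])<.02][:,2],1))
E
```

```text
[ 0.43637177 -0.22134299 -0.16717358]
[[-1.39 -0.41]
 [ 0.06 -1.45]
 [-1.72  0.07]
 [-1.19  0.27]
 [-1.48 -0.67]
 [-0.52 -1.43]
 [-1.29 -0.12]
 [-0.41 -0.38]
 [-0.    0.03]]
[ 0.43533971 -0.22448727 -0.19486156]
[ 0.43826485 -0.2178531  -0.18161639]
[[-0.8077 -0.1664  0.5656  0.4364]
 [ 0.1363 -0.9861 -0.0954 -0.2213]
 [ 0.5736  0.      0.8192  0.1416]
 [ 0.      0.      0.      1.    ]]
(0, 0, 0) 228 394
(0, 0, 45) 248 350
(-172, 0, 22) 241 149
(-172, -45, 22) 170 136
(-172, -45, 48) 180 109
(-212, 75, 0) 348 146
(-212, -75, 0) 117 103
(0, 0, 0) 222 111
(0, 0, 45) 197 102
(-172, 0, 22) 158 388
(-172, -45, 22) 229 402
(-172, -45, 48) 215 402
(-212, 75, 0) 43 429
(-212, -75, 0) 275 476
face z median mm 2.0768172245856515 [0.00397604 0.00234343]
```

```bash
python3 - <<'E'
from h import *
from scipy.optimize import least_squares
t=pickle.load(open("top0.pkl","rb"))
def T5(u,v):return (170+(u+.5)/5-.5,170+(v+.5)/5-.5)
obs=[((35,0),T5(307,321)),((-115,-45),T5(206,105)),((-115,45),T5(341,86)),((-25,45),T5(358,217)),((-25,-45),T5(227,241)),((52,-17),T5(286,351)),((52,17),T5(336,344))]
# board x -> neck; z up; y = z × x ; check sign both
for sg in(1,-1):
    def f(p):
        c,s=np.cos(p[2]),np.sin(p[2]);out=[]
        for (a,b),uv in obs:
            b=b*sg
            out.append(np.array(proj(t,np.array([p[0]+(a*c-b*s)/1e3,p[1]+(a*s+b*c)/1e3,.014])))-uv)
        return np.concatenate(out)
    r=least_squares(f,[.5,.19,3.0]);print(sg,r.x,np.degrees(r.x[2]),r.cost);print(np.round(f(r.x).reshape(-1,2),1).tolist())
E
```

```text
1 [0.52134726 0.18819989 3.32093253] 190.27541775743887 0.8474796270085445
[[-0.0, 0.2], [-0.3, -0.1], [0.0, -0.6], [0.8, 0.4], [-0.5, -0.0], [-0.2, 0.2], [0.2, -0.0]]
-1 [0.52151013 0.18837756 3.31302019] 189.8220743333331 1601.359960698726
[[-0.1, 0.1], [27.3, -4.4], [-27.1, 3.5], [-26.7, 4.6], [27.0, -4.4], [10.0, -1.4], [-10.4, 1.6]]
```

```bash
cat >> h.py <<'E'
from scipy.spatial.transform import Rotation as Ro
def Rt(s): 
    w,x,y,z=s["orientation"];return Ro.from_quat([x,y,z,w]).as_matrix()
def head(s): R=Rt(s);return np.degrees(np.arctan2(R[1,0],R[0,0]))
def go(s,p,h=None):
    R=Rt(s);d=R.T@(np.array(p)-s["position"])*1e3
    print("shift",np.round(d,1),"turn",0 if h is None else round((head(s)-h+180)%360-180,1),"| now",np.round(s["position"],4),"h",round(head(s),2),"tilt",np.round(R[:,2],3),"F",np.round(s["force"],1),"gap",round(float(s["finger_gap"]),4),"t",round(float(s["time"]),2))
E
python3 - <<'E'
from station import *
from h import *
go(sense(),[.40,-.25,.34],-10.6);go(sense(),[.52,.19,.25],10.3)
E
```

```text
shift [ 320.9 -279.  -108.9] turn 25.7 | now [ 0.1629 -0.6028  0.2305] h 15.11 tilt [-0.     0.002 -1.   ] F [ 0.5 -0.3 -0.9] gap 0.0857 t 0.15
shift [ 551.4 -672.3  -18.2] turn 4.8 | now [ 0.1629 -0.6028  0.2305] h 15.11 tilt [-0.     0.002 -1.   ] F [ 0.5 -0.3 -0.9] gap 0.0857 t 0.15
```

```bash
python3 -m crank '[[0,-45,-40,5],[40,-85,-80,10],[80,-120,-109,15],[120,-150,-109,20],[160,-180,-109,26]]' ; python3 - <<'E'
from station import *
from h import *
go(sense(),[.40,-.25,.34],-10.6)
E
```

```text
time: 0.78
position: [0.2713, -0.386, 0.3405]
orientation: [-0.0, 0.995, -0.097, 0.0]
force: [0.5, -0.2, 0.6]
finger_gap: 0.0852
shift [ 100.1 -158.2    0.7] turn -0.5 | now [ 0.2713 -0.386   0.3405] h -11.09 tilt [ 0.001  0.001 -1.   ] F [ 0.5 -0.2  0.6] gap 0.0852 t 0.78
```

```bash
python3 -m crank '[[30,-50,0,0],[60,-100,0,0],[100,-158,0,0],[100,-158,0,0]]' ; python3 - <<'E'
from station import *
from h import *
s=sense();go(s,[.40,-.25,.34],-10.6)
c=camera("wrist");pickle.dump(c,open("w1.pkl","wb"));cv2.imwrite("pics/w1.png",cv2.convertScaleAbs(c["image"],alpha=1.4))
E
```

```text
time: 1.27
position: [0.4016, -0.2471, 0.3406]
orientation: [-0.001, 0.996, -0.094, 0.0]
force: [-0.9, -0.1, -0.2]
finger_gap: 0.0855
shift [-1.   3.2  0.5] turn -0.1 | now [ 0.4016 -0.2471  0.3406] h -10.75 tilt [ 0.001  0.001 -1.   ] F [-0.9 -0.1 -0.2] gap 0.0855 t 1.27
```

View pics/w1.png

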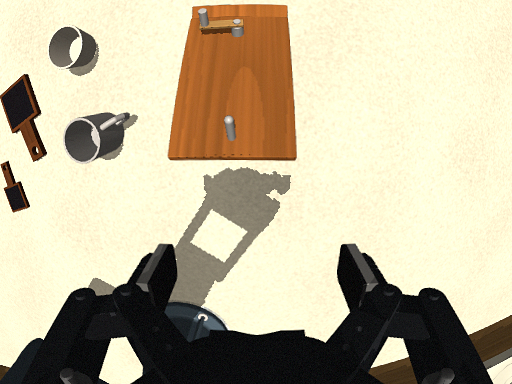

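```bash
python3 - <<'E'
from h import *
c=pickle.load(open("w1.pkl","rb"))
cv2.imwrite("pics/w1z.png",cv2.resize(c["image"][0:170,150:310],None,fx=3.5,fy=3.5,interpolation=cv2.INTER_CUBIC))
print(np.round(c["T"],3))
E
```

```text
[[-0.186 -0.931 -0.314  0.482]
 [-0.982  0.176  0.062 -0.262]
 [-0.003  0.32  -0.947  0.484]
 [ 0.     0.     0.     1.   ]]
```

View pics/w1z.png

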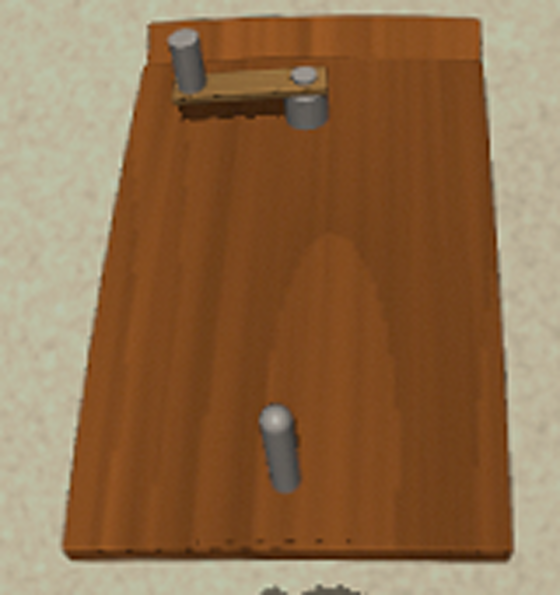

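```bash
python3 - <<'E'
from h import *
from scipy.optimize import least_squares
c=pickle.load(open("w1.pkl","rb"))
Z=lambda u,v:np.array([150+(u+.5)/3.5-.5,(v+.5)/3.5-.5])
obs=[((25,-75,0),Z(68,548)),((25,75,0),Z(510,550)),((-212,-75,0),Z(146,63)),((-212,75,0),Z(482,60)),((0,0,0),Z(286,487)),((0,0,43),Z(274,415)),((-172,0,23),Z(304,75))]
def f(p): return np.concatenate([np.array(proj(c,tp(stand(*p),*q),True))-uv for q,uv in obs])
r=least_squares(f,[.436,-.22,-.18,0]);print(r.x,np.degrees(r.x[2]));print(np.round(f(r.x).reshape(-1,2),2).tolist())
r3=least_squares(lambda p:f(np.append(p,0)),[.436,-.22,-.18]);print(r3.x,r3.cost,r.cost)
T=stand(*r.x);np.save("T.npy",T)
def g(a):return np.concatenate([np.array(proj(c,tp(T,-172-45*np.cos(a[0]+np.pi/2)*1,0,0),True))*0])
for a in np.arange(-.5,.3,.1):
    q=lambda z:proj(c,tp(T,-172+45*np.sin(a),-45*np.cos(a),z),True)
    o=[((q(z)[0]-150+.5)*3.5,(q(z)[1]+.5)*3.5) for z in(22,48)];print(round(a,2),np.round(o,0).tolist())
# board hole from this view
E
```

```text
[ 0.43613553 -0.22203555 -0.1969     -0.0029487 ] -11.281539210688287
[[-1.65, 0.26], [0.85, 0.19], [-0.47, 0.76], [0.21, 0.33], [0.13, -2.19], [0.52, 0.24], [0.26, 1.06]]
[ 0.43623804 -0.22229439 -0.19660336] 6.4657434160517875 5.420374201211191
-0.5 [[213.0, 51.0], [206.0, 4.0]]
-0.4 [[208.0, 57.0], [200.0, 11.0]]
-0.3 [[203.0, 64.0], [195.0, 17.0]]
-0.2 [[199.0, 71.0], [191.0, 24.0]]
-0.1 [[196.0, 78.0], [188.0, 31.0]]
-0.0 [[195.0, 85.0], [186.0, 38.0]]
0.1 [[194.0, 92.0], [185.0, 45.0]]
0.2 [[194.0, 99.0], [185.0, 52.0]]
```

```bash
python3 - <<'E'
from station import *
from h import *
s=sense();go(s,[.521,.188,.20],10.3)
E
```

```text
shift [  35.7 -450.6  141.1] turn -21.1 | now [ 0.4011 -0.248   0.3405] h -10.84 tilt [ 0.001  0.001 -1.   ] F [-0.1 -0.2  0.4] gap 0.0853 t 1.32
```

```bash
python3 -m crank '[[5,-58,0,-5],[10,-116,10,-10],[15,-174,20,-15],[20,-232,30,-18],[25,-290,40,-21]]' >/dev/null; python3 - <<'E'
from station import *
from h import *
s=sense();go(s,[.521,.188,.20],10.3)
E
```

```text
shift [  67.1 -146.5  100.6] turn -0.2 | now [0.4806 0.032  0.3006] h 10.12 tilt [ 0.001  0.    -1.   ] F [ 1.   0.2 -0. ] gap 0.0859 t 1.95
```

```bash
python3 -m crank '[[20,-50,20,0],[45,-100,50,0],[67,-146,80,0],[67,-146,100,0],[67,-146,100,0]]' >/dev/null; python3 - <<'E'
from station import *
from h import *
s=sense();go(s,[.521,.188,.20],10.3)
c=camera("wrist");pickle.dump(c,open("w2.pkl","wb"));cv2.imwrite("pics/w2.png",cv2.convertScaleAbs(c["image"],alpha=1.4))
E
```

```text
shift [ 1.2 -1.7 -1.3] turn -0.2 | now [0.5201 0.1861 0.1987] h 10.07 tilt [-0.004 -0.001 -1.   ] F [-0.2 -0.4 -0.5] gap 0.0851 t 2.58
```

View pics/w2.png

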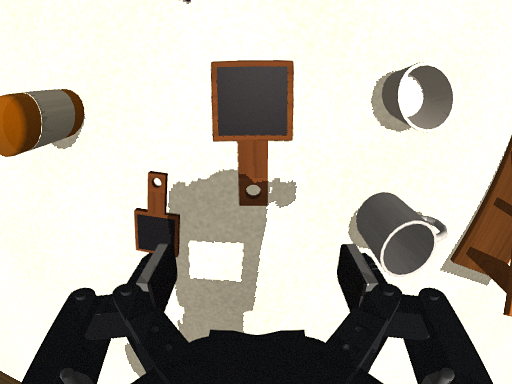

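```bash
python3 - <<'E'
from h import *
from station import *
from scipy.optimize import least_squares
c=pickle.load(open("w2.pkl","rb"))
obs=[((35,0),(253,190)),((-115,-45),(211,62)),((-115,45),(293,61)),((-25,45),(293,140.5)),((-25,-45),(211.5,140.5)),((52,-17),(239.5,205)),((52,17),(267,205))]
def f(p):
    cc,s=np.cos(p[2]),np.sin(p[2])
    return np.concatenate([np.array(proj(c,np.array([p[0]+(a*cc-b*s)/1e3,p[1]+(a*s+b*cc)/1e3,.014]),True))-uv for (a,b),uv in obs])
r=least_squares(f,[.5,.19,3.3]);print(r.x,np.degrees(r.x[2]));print(np.round(f(r.x).reshape(-1,2),1).tolist())
s=sense();p=r.x
go(s,[p[0],p[1],.05],np.degrees(p[2])-180);go(s,[p[0],p[1],.002],np.degrees(p[2])-180)
E
```

```text
[0.52093616 0.19218326 3.32316165] 190.40313743065602
[[-0.1, 1.5], [-0.7, -1.2], [0.6, -1.0], [-0.3, 0.2], [0.9, 0.7], [-0.7, 0.0], [0.4, -0.1]]
shift [  1.2  -6.2 150. ] turn -0.4 | now [0.521 0.186 0.2  ] h 10.03 tilt [-0.001 -0.001 -1.   ] F [0.1 0.3 0.3] gap 0.0851 t 2.62
shift [  1.2  -6.2 198. ] turn -0.4 | now [0.521 0.186 0.2  ] h 10.03 tilt [-0.001 -0.001 -1.   ] F [0.1 0.3 0.3] gap 0.0851 t 2.62
```

```bash
python3 -m crank '[[1,-5,55,0],[1,-5,110,0],[1,-5,150,0],[1,-5,165,0],[1,-5,165,0]]' -0.3 | head -2 ; python3 - <<'E'
from station import *
from h import *
s=sense();go(s,[.521,.1905,.002],10.4)
c=camera("wrist");cv2.imwrite("pics/w3.png",cv2.convertScaleAbs(c["image"],alpha=1.4))
E
```

```text
time: 3.25
position: [0.5217, 0.1901, 0.0354]
shift [-0.6 -0.5 33.4] turn -0.5 | now [0.5217 0.1901 0.0354] h 9.95 tilt [-0.001 -0.001 -1.   ] F [-0.4  0.3  1.4] gap 0.0553 t 3.25
```

View pics/w3.png

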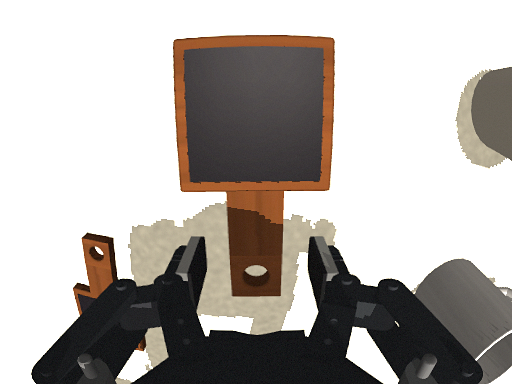

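```bash
python3 -m crank '[[-1,0,20,0],[-1,0,33,0],[-1,0,33,0]]' | sed -n '1,2p;4p' ; python3 - <<'E'
from station import *
from h import *
s=sense();go(s,[.521,.1905,.002],10.4)
E
python3 -m crank '[[0,0,0,0],[0,0,0,0],[0,0,0,0],[0,0,0,0]]' 1 30; python3 - <<'E'
from station import *
from h import *
s=sense();go(s,[.521,.1905,.002],10.4)
c=camera("wrist");cv2.imwrite("pics/w4.png",cv2.convertScaleAbs(c["image"],alpha=1.4))
E
```

```text
time: 3.68
position: [0.5216, 0.1903, 0.0035]
force: [-0.6, -0.1, -0.3]
shift [-0.5 -0.3  1.5] turn -0.4 | now [0.5216 0.1903 0.0035] h 9.97 tilt [ 0.001 -0.    -1.   ] F [-0.6 -0.1 -0.3] gap 0.0555 t 3.67
time: 4.18
position: [0.5222, 0.1904, 0.0045]
orientation: [0.0, 0.996, 0.087, 0.002]
force: [0.2, -0.1, 6.3]
finger_gap: 0.0332
shift [-1.2 -0.3  2.5] turn -0.4 | now [0.5222 0.1904 0.0045] h 9.98 tilt [ 0.003 -0.    -1.   ] F [ 0.2 -0.1  6.3] gap 0.0332 t 4.17
```

View pics/w4.png

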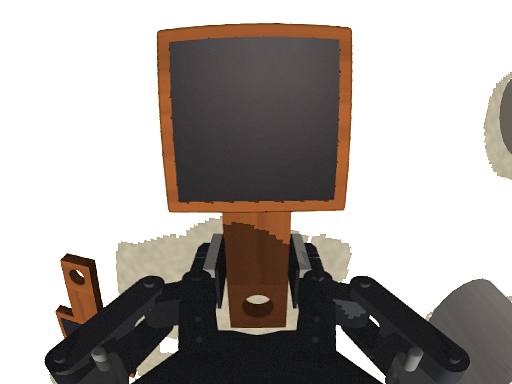

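```bash
python3 -m crank '[[0,0,-30,0],[0,0,-80,0],[0,0,-130,0],[0,0,-180,0],[0,0,-225,0]]' - 20; python3 - <<'E'
from station import *
from h import *
s=sense();go(s,[.521,.1905,.002],10.4)
for n in("wrist","scene"):
    c=camera(n);pickle.dump(c,open(n+"5.pkl","wb"));cv2.imwrite(f"pics/{n}5.png",cv2.convertScaleAbs(c["image"],alpha=1.4))
E
```

```text
time: 4.85
position: [0.5208, 0.1904, 0.231]
orientation: [0.0, 0.996, 0.087, 0.001]
force: [1.2, 0.3, -2.1]
finger_gap: 0.033
shift [-4.00e-01 -2.00e-01  2.29e+02] turn -0.4 | now [0.5208 0.1904 0.231 ] h 9.98 tilt [ 0.003 -0.    -1.   ] F [ 1.2  0.3 -2.1] gap 0.033 t 4.85
```

View pics/wrist5.png

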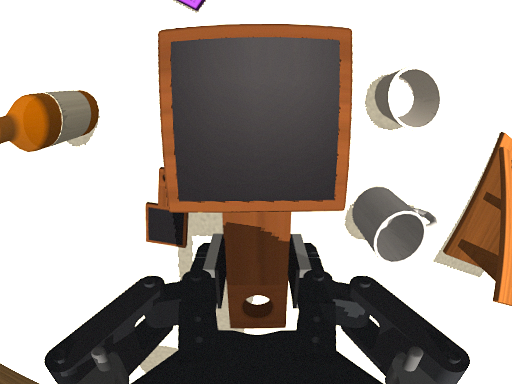

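View pics/scene5.png

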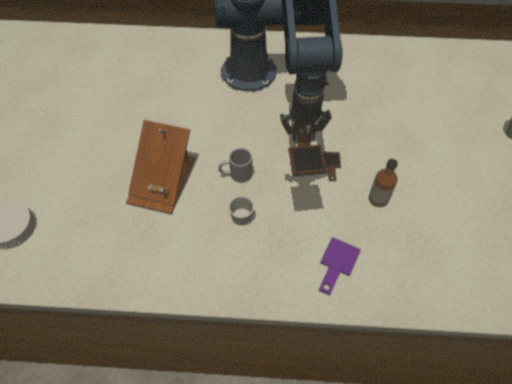

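```bash
python3 - <<'E'
from station import *
from h import *
T=np.load("T.npy");p=tp(T,-50,55,12);print(p)
s=sense();go(s,[p[0],p[1],.23],-11.3)
E
```

```text
[ 0.47229201 -0.28533188  0.11980051]
shift [-134.   460.1    3.2] turn 21.3 | now [0.5244 0.1911 0.2346] h 9.99 tilt [ 0.014  0.001 -1.   ] F [ 0.9  1.1 -1.2] gap 0.0333 t 4.95
```

```bash
python3 -m crank '[[-10,45,0,3],[-25,95,0,7],[-40,145,0,11],[-55,195,0,15],[-70,245,0,19]]' >/dev/null; python3 - <<'E'
from station import *
from h import *
s=sense();go(s,[.4723,-.2853,.22],-11.3)
E
```

```text
shift [ 11.3 222.9  11.5] turn 2.2 | now [ 0.4964 -0.0635  0.2324] h -9.14 tilt [ 0.011  0.003 -1.   ] F [ 0.7  0.8 -2.1] gap 0.0331 t 5.58
```

```bash
python3 -m crank '[[3,45,0,1],[5,95,0,2],[8,145,0,2],[11,190,0,2],[11,223,5,2]]' >/dev/null;python3 -m crank '[[0,0,0,0],[0,0,0,0]]' >/dev/null; python3 - <<'E'
from station import *
from h import *
s=sense();go(s,[.4723,-.2853,.16],-11.3)
for n in("wrist","top"):
    c=camera(n);pickle.dump(c,open(n+"6.pkl","wb"));cv2.imwrite(f"pics/{n}6.png",cv2.convertScaleAbs(c["image"],alpha=1.4))
E
```

```text
shift [ 1.8 -0.5 63.6] turn 0.0 | now [ 0.47   -0.2858  0.2236] h -11.25 tilt [ 0.007  0.007 -1.   ] F [-1.1  1.  -1.5] gap 0.0326 t 6.45
```

View pics/wrist6.png

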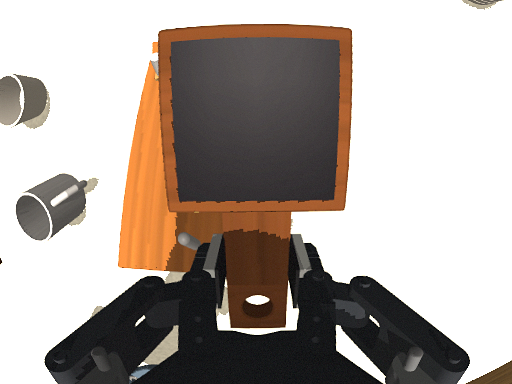

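```bash
python3 - <<'E'
from station import *
from h import *
T=np.load("T.npy");p=tp(T,-58,60,12)
s=sense();print(p);go(s,[p[0],p[1],.145],-11.3)
E
```

```text
[ 0.47774045 -0.29151727  0.1152119 ]
shift [ 7.6  5.1 79.5] turn 0.1 | now [ 0.4706 -0.2855  0.2244] h -11.16 tilt [ 0.008  0.005 -1.   ] F [ 0.1  0.7 -2.6] gap 0.033 t 6.55
```

```bash
python3 -m crank '[[8,5,25,0],[8,5,50,0],[8,5,70,0],[8,5,75,0],[8,5,75,0]]' |sed -n '1,2p;4,5p';python3 -m crank '[[0,0,4,0],[0,0,8,0],[0,0,12,0],[0,0,12,0]]' ; python3 - <<'E'
from station import *
from h import *
s=sense();go(s,[.4777,-.2915,.1152],-11.3)
c=camera("wrist");cv2.imwrite(f"pics/w7.png",cv2.convertScaleAbs(c["image"],alpha=1.4))
E
```

```text
time: 7.18
position: [0.4784, -0.2909, 0.1497]
force: [0.2, -0.0, -2.0]
finger_gap: 0.0334
time: 7.68
position: [0.4801, -0.2918, 0.1383]
orientation: [-0.002, 0.995, -0.097, 0.006]
force: [4.3, -1.2, 2.1]
finger_gap: 0.0331
shift [-2.7  0.3 23.1] turn 0.2 | now [ 0.4801 -0.2918  0.1383] h -11.13 tilt [ 0.012  0.003 -1.   ] F [ 4.3 -1.2  2.1] gap 0.0331 t 7.67
```

View pics/w7.png

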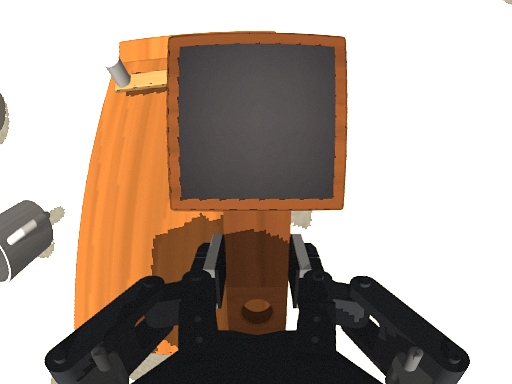

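```bash
python3 -m crank '[[0,0,4,0],[0,0,8,0],[0,0,12,0],[0,0,12,0]]' ; python3 - <<'E'
from station import *
from h import *
s=sense();go(s,[.4777,-.2915,.1152],-11.3)
c=camera("scene");cv2.imwrite(f"pics/s7.png",cv2.resize(cv2.convertScaleAbs(c["image"][60:260,60:260],alpha=1.4),None,fx=3,fy=3))
E
```

```text
time: 8.22
position: [0.4801, -0.2918, 0.1257]
orientation: [-0.002, 0.995, -0.097, 0.005]
force: [3.1, -0.7, 0.4]
finger_gap: 0.0328
shift [-2.5  0.2 10.5] turn 0.2 | now [ 0.4801 -0.2918  0.1257] h -11.12 tilt [ 0.011  0.004 -1.   ] F [ 3.1 -0.7  0.4] gap 0.0328 t 8.22
```

View pics/s7.png

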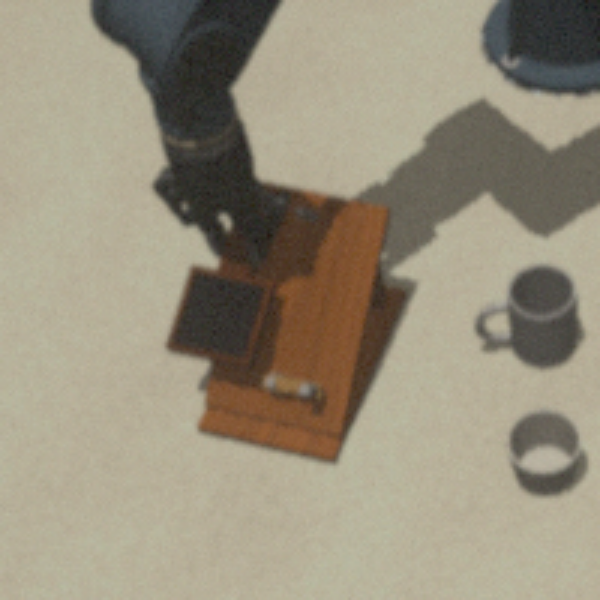

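```bash
python3 -m crank '[[-1,0,4,0],[-2,0,7,0],[-2,0,9,0],[-2,0,9,0]]' ; python3 - <<'E'
from station import *
from h import *
s=sense();go(s,[.4777,-.2915,.1152],-11.3)
c=camera("wrist");pickle.dump(c,open("w8.pkl","wb"));cv2.imwrite(f"pics/w8.png",cv2.convertScaleAbs(c["image"],alpha=1.4))
E
```

```text
time: 8.78
position: [0.4776, -0.2912, 0.1165]
orientation: [-0.002, 0.995, -0.097, 0.005]
force: [2.8, -0.9, 0.4]
finger_gap: 0.0336
shift [0.1 0.3 1.3] turn 0.2 | now [ 0.4776 -0.2912  0.1165] h -11.1 tilt [ 0.01   0.004 -1.   ] F [ 2.8 -0.9  0.4] gap 0.0336 t 8.78
```

View pics/w8.png

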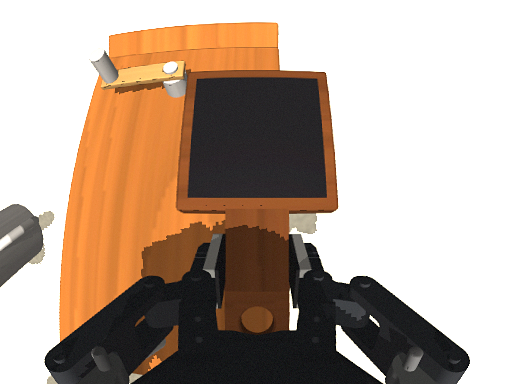

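```bash
python3 -m crank '[[0,0,2,0],[0,0,4,0],[0,0,4,0]]' ; python3 -m crank '[[0,0,2,0],[0,0,2,0]]';  python3 - <<'E'
from station import *
from h import *
s=sense();go(s,[.4777,-.2915,.1152],-11.3)
c=camera("wrist");pickle.dump(c,open("w8.pkl","wb"));cv2.imwrite(f"pics/w9.png",cv2.convertScaleAbs(c["image"],alpha=1.4))
E
```

```text
time: 9.2
position: [0.4773, -0.2911, 0.1127]
orientation: [-0.003, 0.995, -0.097, 0.004]
force: [1.1, -0.5, 4.1]
finger_gap: 0.0329
time: 9.45
position: [0.4783, -0.2915, 0.112]
orientation: [-0.002, 0.995, -0.097, 0.006]
force: [2.4, 0.4, 8.4]
finger_gap: 0.0331
shift [-0.5  0.  -3.2] turn 0.2 | now [ 0.4783 -0.2915  0.112 ] h -11.1 tilt [ 0.011  0.003 -1.   ] F [2.4 0.4 8.4] gap 0.0331 t 9.45
```

View pics/w9.png

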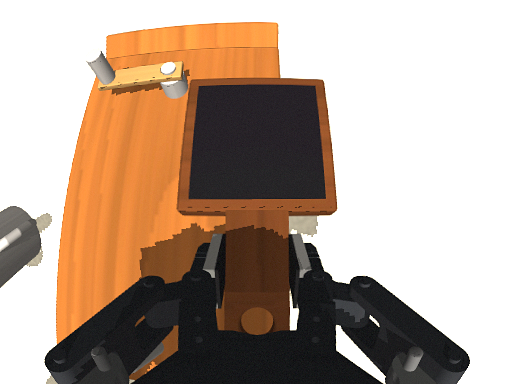

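```bash
python3 - <<'E'
from h import *
c=pickle.load(open("w8.pkl","rb"))
im=cv2.convertScaleAbs(c["image"],alpha=2.2)
cv2.imwrite("pics/w9z.png",cv2.resize(im[65:345,160:360],None,fx=2.1,fy=2.1,interpolation=cv2.INTER_CUBIC))
E
```

```text
(no output)
```

View pics/w9z.png

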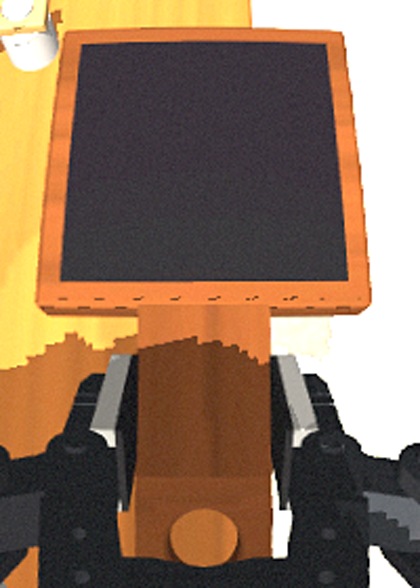

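```bash
cat > fit.py <<'E'
from h import *
from scipy.optimize import least_squares
def boardfit(c,obs,s,p0=(0.475,-.29,.11,169,35,0)):
    def mk(p):
        # heading deg, pitch (neck up) deg, roll
        R=Ro.from_euler('ZYX',[p[3],-p[4],p[5]],degrees=True).as_matrix()
        T=np.eye(4);T[:3,:3]=R;T[:3,3]=p[:3];return T
    f=lambda p:np.concatenate([np.array(proj(c,tp(mk(p),*q),True))-uv for q,uv in obs])
    r=least_squares(f,p0,x_scale=[.01,.01,.01,1,1,1]);return r.x,mk(r.x),f(r.x).reshape(-1,2)
E
python3 - <<'E'
from fit import *
from station import *
c=pickle.load(open("w8.pkl","rb"));s=sense()
Z=lambda u,v:np.array([160+(u+.5)/2.1-.5,65+(v+.5)/2.1-.5])
obs=[((-115,-45,7),Z(66,29)),((-115,45,7),Z(344,32)),((-25,-45,7),Z(38,300)),((-25,45,7),Z(370,300)),((35,0,7),Z(204,537)),((-25,-17,7),Z(138,305)),((-25,17,7),Z(271,303))]
x,B,e=boardfit(c,obs,s);print(np.round(x,4),np.round(e,1).tolist())
T=np.load("T.npy");print("in peg frame",np.round((np.linalg.inv(T)@B)*[1,1,1,1e3],3))
go(s,x[:3])
E
```

```text
[ 4.732000e-01 -2.898000e-01  1.138000e-01  1.690431e+02  3.571260e+01
 -8.595000e-01] [[0.1, 0.2], [-0.4, -0.3], [-0.9, 0.6], [1.0, 1.2], [0.1, -0.7], [0.8, -1.2], [-0.8, 0.0]]
in peg frame [[ 1.0000e+00 -4.0000e-03 -1.2000e-02 -5.4907e+01]
 [ 5.0000e-03  1.0000e+00  1.2000e-02  5.9220e+01]
 [ 1.2000e-02 -1.2000e-02  1.0000e+00  8.0740e+00]
 [ 0.0000e+00  0.0000e+00  0.0000e+00  1.0000e+03]]
shift [-5.2 -0.7 -1.8] turn 0 | now [ 0.4782 -0.2915  0.112 ] h -11.1 tilt [ 0.011  0.003 -1.   ] F [2.3 0.5 8.6] gap 0.0328 t 9.5
```

```bash
python3 -m crank '[[0,0,0,0],[9,0,-12,0],[20,0,-29,0],[34,0,-49,0],[40,0,-57,0]]' - 30|sed -n '1,2p;4,5p';  python3 - <<'E'
from station import *
from h import *
T=np.load("T.npy");s=sense()
dB=np.array([-.0050,0.0017,.0018]) # grip minus TCP, world
g=s["position"]+dB
print("peg coords of grip",np.round((np.linalg.inv(T)@np.append(g,1))[:3]*1e3,1))
p=tp(T,-35,0,62)-dB;go(s,p,-11.1)
E
```

```text
time: 10.12
position: [0.5166, -0.2991, 0.1693]
force: [0.1, 0.6, -1.6]
finger_gap: 0.0327
peg coords of grip [-54.1  59.1  77.5]
shift [-24.4 -59.2   1.8] turn 0.0 | now [ 0.5166 -0.2991  0.1693] h -11.09 tilt [ 0.01   0.004 -1.   ] F [ 0.1  0.6 -1.6] gap 0.0327 t 10.12
```

```bash
python3 -m crank '[[-5,-20,-5,0],[-12,-40,-5,0],[-20,-59,-5,0],[-20,-59,-5,0],[-20,-59,-5,0]]' |sed -n '1,2p;4,5p';  python3 - <<'E'
from station import *
from h import *
T=np.load("T.npy");s=sense()
dB=np.array([-.0050,0.0017,.0018]) # grip minus TCP, world
g=s["position"]+dB
print("peg coords of grip",np.round((np.linalg.inv(T)@np.append(g,1))[:3]*1e3,1))
p=tp(T,-35,0,62)-dB;go(s,p,-11.1)
for n in("wrist","scene","top"):
    c=camera(n);pickle.dump(c,open(n+"10.pkl","wb"));cv2.imwrite(f"pics/{n}10.png",cv2.convertScaleAbs(c["image"],alpha=1.6))
E
```

```text
time: 10.75
position: [0.5085, -0.2375, 0.1745]
force: [-0.0, -0.0, -1.4]
finger_gap: 0.0332
peg coords of grip [-34.7   0.3  70.3]
shift [-4.6 -0.3  6.9] turn 0.0 | now [ 0.5085 -0.2375  0.1745] h -11.05 tilt [ 0.011  0.003 -1.   ] F [-0.  -0.  -1.4] gap 0.0332 t 10.75
```

View pics/wrist10.png

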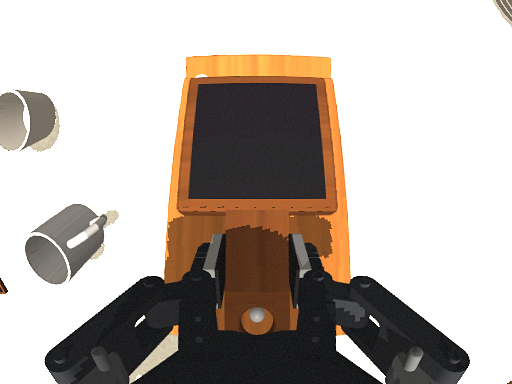

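View pics/scene10.png

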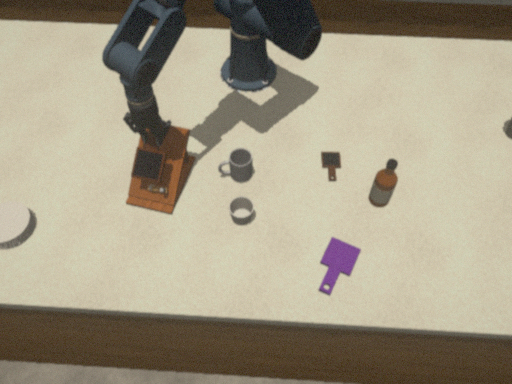

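```bash
python3 - <<'E'
from fit import *
c=pickle.load(open("wrist10.pkl","rb"));T=np.load("T.npy")
im=cv2.convertScaleAbs(c["image"],alpha=2.2)
cv2.imwrite("pics/w10z.png",cv2.resize(im[290:345,215:300],None,fx=8,fy=8,interpolation=cv2.INTER_CUBIC))
h=tp(T,0,0,70)
for n,q in(("tip",(0,0,45)),("tip ctr",(0,0,41)),("hole top z77",(0,0,77)),("hole z63",(0,0,63))):
    u,v=proj(c,tp(T,*q),True);print(n,round(u,1),round(v,1),"crop",round((u-215+.5)*8),round((v-290+.5)*8))
E
```

```text
tip 256.2 312.1 crop 334 181
tip ctr 256.3 311.4 crop 334 175
hole top z77 256.0 319.3 crop 332 238
hole z63 256.1 315.8 crop 333 210
```

View pics/w10z.png

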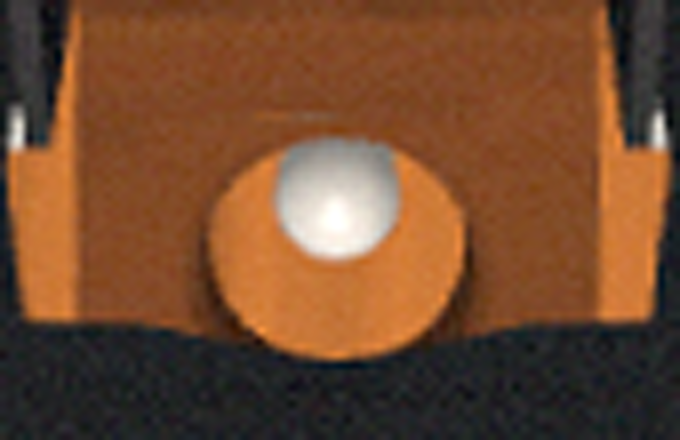

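```bash
python3 -m crank '[[-6,0,5,0],[-11,0,12,0],[-13,0,16,0],[-13,0,16,0]]' |sed -n '1,2p;4,5p';  python3 - <<'E'
from station import *
from h import *
T=np.load("T.npy");s=sense()
dB=np.array([-.0050,0.0017,.0018]) # grip minus TCP, world
g=s["position"]+dB
print("peg coords of grip",np.round((np.linalg.inv(T)@np.append(g,1))[:3]*1e3,1))
c=camera("wrist");im=cv2.convertScaleAbs(c["image"],alpha=2.2)
cv2.imwrite("pics/w11z.png",cv2.resize(im[290:345,215:300],None,fx=8,fy=8,interpolation=cv2.INTER_CUBIC))
E
```

```text
time: 11.4
position: [0.4955, -0.2354, 0.1578]
force: [0.4, 0.4, -1.9]
finger_gap: 0.0332
peg coords of grip [-33.6   0.8  49. ]
```

View pics/w11z.png

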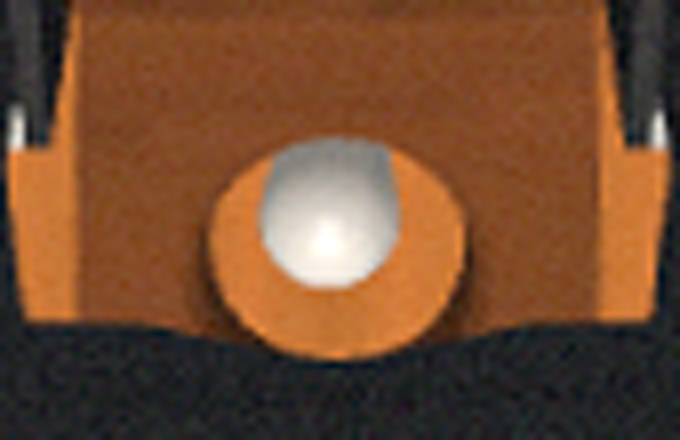

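```bash
python3 -m crank '[[-4,-1,5,0],[-8,-1,11,0],[-11,-1,16,0],[-11,-1,16,0]]' |sed -n '1,2p;4,5p';  python3 - <<'E'
from station import *
from h import *
T=np.load("T.npy");s=sense()
dB=np.array([-.0050,0.0017,.0018]) # grip minus TCP, world
g=s["position"]+dB
print("peg coords of grip",np.round((np.linalg.inv(T)@np.append(g,1))[:3]*1e3,1))
c=camera("wrist");im=cv2.convertScaleAbs(c["image"],alpha=2.2)
cv2.imwrite("pics/w12z.png",cv2.resize(im[290:345,215:300],None,fx=8,fy=8,interpolation=cv2.INTER_CUBIC))
E
```

```text
time: 11.95
position: [0.4848, -0.2321, 0.1414]
force: [-0.2, 0.3, -1.1]
finger_gap: 0.0328
peg coords of grip [-33.8  -0.3  29.3]
```

View pics/w12z.png

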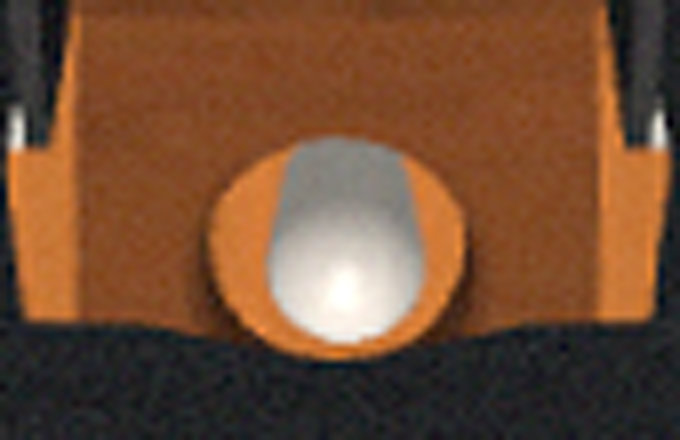

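```bash
python3 -m crank '[[-4,0,5,0],[-7,0,10,0],[-10,0,14,0],[-10,0,14,0]]' |sed -n '1,2p;4,5p';  python3 - <<'E'
from station import *
from h import *
T=np.load("T.npy");s=sense()
dB=np.array([-.0050,0.0017,.0018]) # grip minus TCP, world
g=s["position"]+dB
print("peg coords of grip",np.round((np.linalg.inv(T)@np.append(g,1))[:3]*1e3,1))
c=camera("wrist");im=cv2.convertScaleAbs(c["image"],alpha=2.2)
cv2.imwrite("pics/w13z.png",cv2.resize(im[0:384,100:420],None,fx=1.8,fy=1.5,interpolation=cv2.INTER_CUBIC))
E
```

```text
time: 12.5
position: [0.4751, -0.2301, 0.1272]
force: [0.1, -0.3, -2.2]
finger_gap: 0.0334
peg coords of grip [-33.8  -0.4  11.9]
```

View pics/w13z.png

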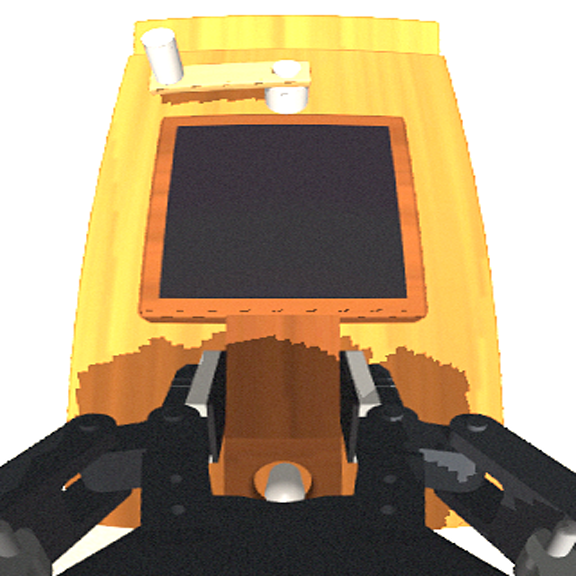

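```bash
python3 -m crank '[[-1,0,2,0],[-2,0,3,0],[-2,0,4,0],[-2,0,4,0]]' |sed -n '1,2p;4,5p'
```

```text
time: 13.05
position: [0.4739, -0.2302, 0.1238]
force: [0.8, -0.0, 0.8]
finger_gap: 0.0328
```

```bash
python3 -m crank '[[0,0,0,0],[0,0,0,0],[0,0,0,0],[0,0,0,0]]' -0.2 |sed -n '1,2p;4,5p'; python3 - <<'E'
from station import *
from h import *
s=sense()
c=camera("wrist");im=cv2.convertScaleAbs(c["image"],alpha=2.2)
cv2.imwrite("pics/w14z.png",cv2.resize(im[0:384,100:420],None,fx=1.8,fy=1.5,interpolation=cv2.INTER_CUBIC))
E
```

```text
time: 13.55
position: [0.4739, -0.2302, 0.1237]
force: [0.8, -0.1, 0.9]
finger_gap: 0.0512
```

View pics/w14z.png

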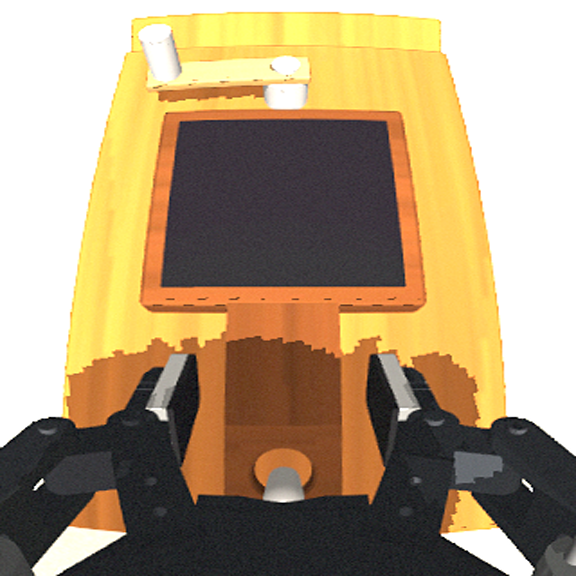

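```bash
python3 -m crank '[[0,0,-20,0],[0,0,-50,0],[0,0,-90,0],[0,0,-120,0],[0,0,-120,0]]' |sed -n '1,2p;4,5p'; python3 - <<'E'
from station import *
from h import *
s=sense();T=np.load("T.npy");go(s,tp(T,-172,0,22))
c=camera("wrist");pickle.dump(c,open("w15.pkl","wb"));im=cv2.convertScaleAbs(c["image"],alpha=1.5)
cv2.imwrite("pics/w15z.png",cv2.resize(im[0:300,130:380],None,fx=2.,fy=2,interpolation=cv2.INTER_CUBIC))
for q in [(-150,-45,14),(-150,45,14),(-60,-45,14),(-60,45,14)]:
    u,v=proj(c,tp(T,*q),True);print(q,round((u-130+.5)*2),round((v+.5)*2))
for a in (-.2,-.1,0,.1):
    print(a,[(round((u-130+.5)*2),round((v+.5)*2)) for u,v in (proj(c,tp(T,-172+45*np.sin(a),-45*np.cos(a),z),True) for z in (22,48))])
E
```

```text
time: 14.22
position: [0.4739, -0.2315, 0.2462]
force: [-0.2, -0.7, -0.7]
finger_gap: 0.0511
shift [111.8  -1.2 189.9] turn 0 | now [ 0.4739 -0.2315  0.2462] h -11.14 tilt [ 0.015 -0.001 -1.   ] F [-0.2 -0.7 -0.7] gap 0.0511 t 14.22
(-150, -45, 14) 171 172
(-150, 45, 14) 337 172
(-60, -45, 14) 159 324
(-60, 45, 14) 348 324
-0.2 [(175, 120), (170, 88)]
-0.1 [(174, 126), (168, 94)]
0 [(173, 132), (167, 100)]
0.1 [(172, 138), (167, 107)]
```

View pics/w15z.png

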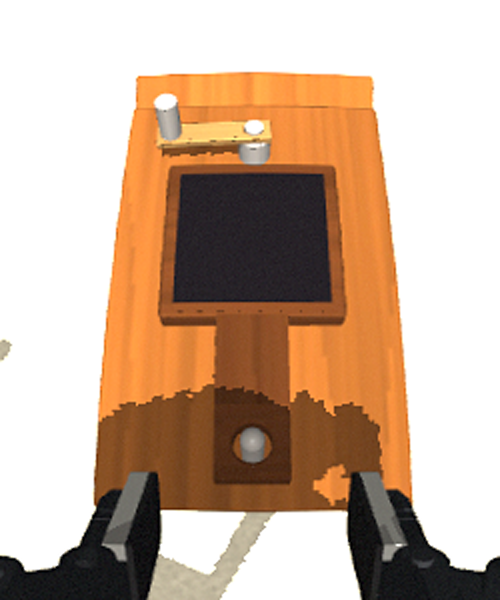

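```bash
python3 - <<'E'
from station import *
from h import *
s=sense();T=np.load("T.npy");p=tp(T,-172,-45,35);print(p)
print("tool-axis offsets");go(s,p+[.003,0,.07],-11.3);go(s,p+[.003,0,.002],-11.3)
E
```

```text
[ 0.60279793 -0.20939551  0.06866468]
tool-axis offsets
shift [125.1 -46.2 107.5] turn 0.2 | now [ 0.4729 -0.2307  0.2445] h -11.15 tilt [ 0.012  0.002 -1.   ] F [ 0.2  0.7 -0.3] gap 0.0511 t 14.28
shift [124.3 -45.9 175.5] turn 0.2 | now [ 0.4729 -0.2307  0.2445] h -11.15 tilt [ 0.012  0.002 -1.   ] F [ 0.2  0.7 -0.3] gap 0.0511 t 14.28
```

```bash
python3 -m crank '[[40,-15,10,0],[80,-30,40,0],[110,-40,75,0],[125,-46,107,0],[125,-46,107,0]]' 0.3 |sed -n '1,2p;4,5p'; python3 - <<'E'
from station import *
from h import *
s=sense();T=np.load("T.npy");p=tp(T,-172,-45,35)
go(s,p+[.003,0,.002],-11.3)
c=camera("wrist");pickle.dump(c,open("w16.pkl","wb"));im=cv2.convertScaleAbs(c["image"],alpha=1.5)
cv2.imwrite("pics/w16.png",im)
for q in ((-172,-45,22),(-172,-45,48)):print(proj(c,tp(T,*q),True))
E
```

```text
time: 14.9
position: [0.6035, -0.2077, 0.1343]
force: [0.1, 0.1, 0.1]
finger_gap: 0.0304
shift [ 2.5  1.7 63.6] turn 0.2 | now [ 0.6035 -0.2077  0.1343] h -11.08 tilt [ 0.004  0.007 -1.   ] F [0.1 0.1 0.1] gap 0.0304 t 14.9
(np.float64(260.91489147183813), np.float64(206.97920791556996))
(np.float64(261.24156337206944), np.float64(198.85499964514713))
```

View pics/w16.png

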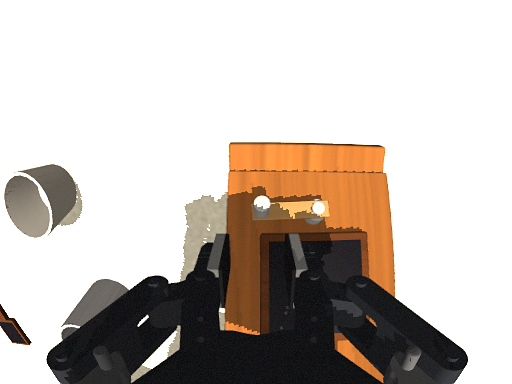

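```bash
python3 -m crank '[[0,2,15,0],[0,2,30,0],[0,2,35,0],[0,2,35,0]]' |sed -n '1,2p;4,5p'; python3 - <<'E'
from station import *
from h import *
s=sense();T=np.load("T.npy");p=tp(T,-172,-45,35)
go(s,p+[.0,0,.002],-11.3)
c=camera("wrist");pickle.dump(c,open("w17.pkl","wb"));im=cv2.convertScaleAbs(c["image"],alpha=1.5)
cv2.imwrite("pics/w17.png",im)
for q in ((-172,-45,22),(-172,-45,48)):print(proj(c,tp(T,*q),True))
E
```

```text
time: 15.45
position: [0.6034, -0.2103, 0.1011]
force: [1.8, 0.2, 0.5]
finger_gap: 0.0299
shift [-1.  -0.6 30.5] turn 0.2 | now [ 0.6034 -0.2103  0.1011] h -11.13 tilt [ 0.006  0.005 -1.   ] F [1.8 0.2 0.5] gap 0.0299 t 15.45
(np.float64(257.2371830844598), np.float64(225.68644085775296))
(np.float64(257.1255321591459), np.float64(218.72254875376515))
```

View pics/w17.png

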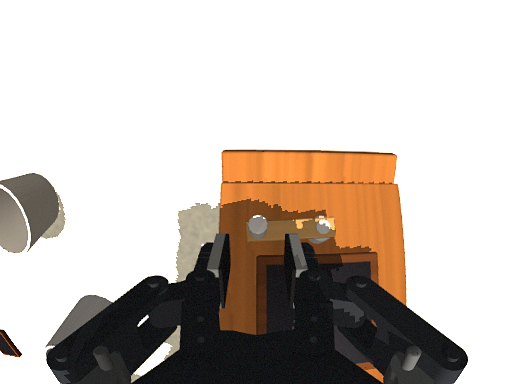

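```bash
python3 -m crank '[[-1,0,12,0],[-2,0,24,0],[-2,0,31,0],[-2,0,31,0]]' |sed -n '1,2p;4,5p'; python3 - <<'E'
from station import *
from h import *
s=sense();T=np.load("T.npy");p=tp(T,-172,-45,35)
go(s,p+[.0,0,.002],-11.3)
c=camera("wrist");im=cv2.convertScaleAbs(c["image"],alpha=1.5)
cv2.imwrite("pics/w18.png",im)
E
```

```text
time: 16.0
position: [0.6015, -0.2096, 0.0695]
force: [-0.1, -0.2, 0.0]
finger_gap: 0.03
shift [ 1.2 -0.5 -1.2] turn 0.2 | now [ 0.6015 -0.2096  0.0695] h -11.12 tilt [ 0.005  0.006 -1.   ] F [-0.1 -0.2  0. ] gap 0.03 t 16.0
```

View pics/w18.png

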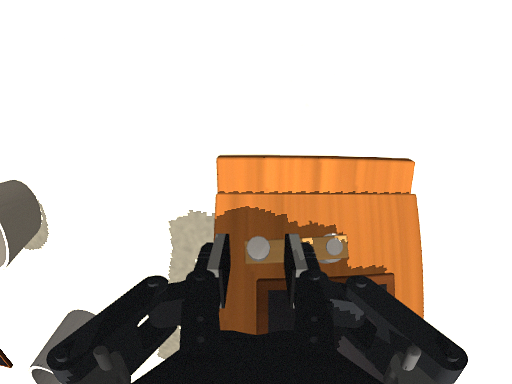

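```bash
python3 - <<'E'
from station import *
from h import *
s=sense();c=camera("wrist");R=Rt(s)
for d in [(0,0,0),(11,0,0),(-11,0,0),(0,0,-10),(11,0,-10),(0,0,-19)]:
    print(d,np.round(proj(c,s["position"]+R@np.array(d)/1e3,True),1))
T=np.load("T.npy");print(np.round(proj(c,tp(T,-172,-45,48),True),1))
E
```

```text
(0, 0, 0) [258.3 245.8]
(11, 0, 0) [258.4 228. ]
(-11, 0, 0) [258.3 262.4]
(0, 0, -10) [258.4 255.2]
(11, 0, -10) [258.4 236.7]
(0, 0, -19) [258.5 264.6]
[257.2 240.7]
```

```bash
python3 -m crank '[[0,0,0,0],[0,0,0,0],[0,0,0,0]]' 1 20 ; python3 - <<'E'
from station import *
from h import *
s=sense();T=np.load("T.npy");p=tp(T,-172,-45,35)
R=Rt(s)
for a in (0,.25,.5,.75,1,1.25,1.45,1.57,1.6):
    q=T[:3,:3]@np.array([.045*np.sin(a),.045-.045*np.cos(a),0]);print(a,np.round(R.T@q*1e3,1))
c=camera("wrist");im=cv2.convertScaleAbs(c["image"],alpha=1.5)
cv2.imwrite("pics/w19.png",im)
E
```

```text
time: 16.48
position: [0.6026, -0.2104, 0.0709]
orientation: [-0.002, 0.995, -0.097, 0.004]
force: [-0.4, -1.2, 0.8]
finger_gap: 0.0113
0 [0. 0. 0.]
0.25 [-9.1  1.3 -6.5]
0.5 [-17.6   5.4 -12.5]
0.75 [-25.   11.9 -17.8]
1 [-30.9  20.5 -22. ]
1.25 [-34.9  30.6 -24.9]
1.45 [-36.5  39.3 -26.1]
1.57 [-36.8  44.7 -26.3]
1.6 [-36.8  46.1 -26.3]
```

View pics/w19.png

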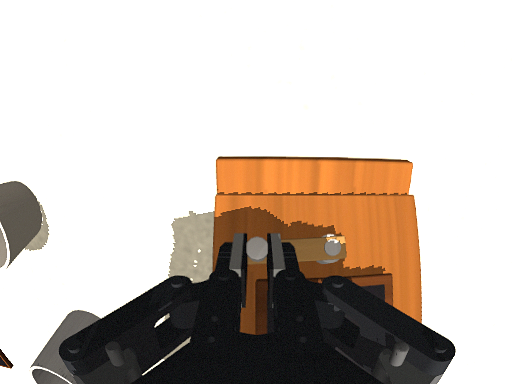

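```bash
python3 -m crank '[[-4,0,-3,0],[-9,1,-6.5,0],[-14,3,-10,0],[-18,5,-12.5,0],[-18,5,-12.5,0]]' |sed -n '1,2p;4,5p'; python3 -m crank '[[-4,3,-3,0],[-7,6.5,-5.5,0],[-11,11,-8,0],[-13,15,-9.5,0],[-13,15,-9.5,0]]' |sed -n '1,2p;4,5p'; python3 - <<'E'
from station import *
from h import *
c=camera("wrist");im=cv2.convertScaleAbs(c["image"],alpha=1.5)
cv2.imwrite("pics/w20.png",im)
E
```

```text
time: 17.15
position: [0.5835, -0.2123, 0.0837]
force: [0.7, -3.2, -2.1]
finger_gap: 0.0107
time: 17.77
position: [0.5665, -0.2232, 0.0938]
force: [-0.4, 4.7, 4.3]
finger_gap: 0.0104
```

View pics/w20.png

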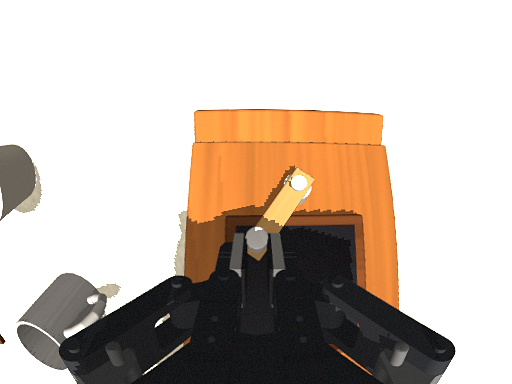

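```bash
python3 -m crank '[[-2,6,-1,0],[-4,12,-2,0],[-5,17,-3,0],[-5,20,-3,0],[-5,20,-3,0]]' |sed -n '1,2p;4,5p'; python3 - <<'E'
from station import *
from h import *
s=sense();T=np.load("T.npy");print((np.linalg.inv(T)@np.append(s["position"],1))[:3]*1e3)
c=camera("wrist");im=cv2.convertScaleAbs(c["image"],alpha=1.5)
cv2.imwrite("pics/w21.png",im)
E
```

```text
time: 18.45
position: [0.5558, -0.2404, 0.0979]
force: [-2.8, 5.5, 10.2]
finger_gap: 0.0105
[-122.37446275   -5.43078491   35.99285391]
```

View pics/w21.png

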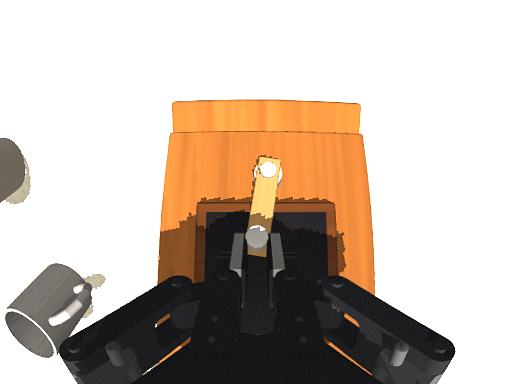

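```bash
python3 -m crank '[[0,2,-1,0],[0,4,-1,0],[0,5.5,-1,0],[0,5.5,-1,0]]' |sed -n '1,2p;4,5p'; python3 - <<'E'
from station import *
from h import *
s=sense();T=np.load("T.npy");print((np.linalg.inv(T)@np.append(s["position"],1))[:3]*1e3)
c=camera("wrist");im=cv2.convertScaleAbs(c["image"],alpha=1.5)
cv2.imwrite("pics/w22.png",cv2.resize(im[80:280,150:390],None,fx=3,fy=3))
for q in((-172,0,22),(-127,0,48),(-212,75,0),(-212,-75,0)):
    u,v=proj(c,tp(T,*q),True);print(q,round((u-150)*3),round((v-80)*3))
E
```

```text
time: 19.0
position: [0.5537, -0.2454, 0.0989]
force: [-2.2, 4.4, 2.7]
finger_gap: 0.0107
[-1.20987877e+02 -5.48581737e-02  3.61316464e+01]
(-172, 0, 22) 327 263
(-127, 0, 48) 325 457
(-212, 75, 0) 615 152
(-212, -75, 0) 41 149
```

View pics/w22.png

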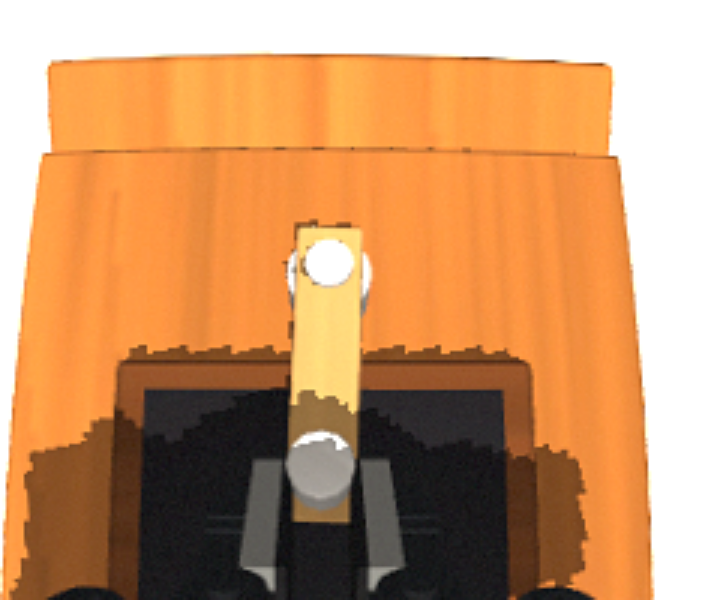

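```bash
python3 -m crank '[[0,1,0,0],[0,1.7,0,0],[0,1.7,0,0]]' |sed -n '1,2p;4,5p';python3 -m crank '[[0,0,0,0],[0,0,0,0],[0,0,0,0],[0,0,0,0]]' 0.3 |sed -n '1,2p;4,5p'; python3 - <<'E'
from station import *
from h import *
s=sense();T=np.load("T.npy");print((np.linalg.inv(T)@np.append(s["position"],1))[:3]*1e3)
c=camera("wrist");im=cv2.convertScaleAbs(c["image"],alpha=1.5)
cv2.imwrite("pics/w23.png",cv2.resize(im[80:280,150:390],None,fx=3,fy=3))
for q in((-172,0,22),(-127,0,48),(-212,75,0),(-212,-75,0)):
    u,v=proj(c,tp(T,*q),True);print(q,round((u-150)*3),round((v-80)*3))
E
```

```text
time: 19.42
position: [0.5531, -0.2472, 0.099]
force: [-2.6, 3.9, 2.9]
finger_gap: 0.0102
time: 19.92
position: [0.5533, -0.2476, 0.0989]
force: [-0.5, -0.2, -0.1]
finger_gap: 0.0303
[-121.03654366    2.13137015   36.25104572]
(-172, 0, 22) 317 263
(-127, 0, 48) 313 457
(-212, 75, 0) 607 152
(-212, -75, 0) 33 150
```

View pics/w23.png

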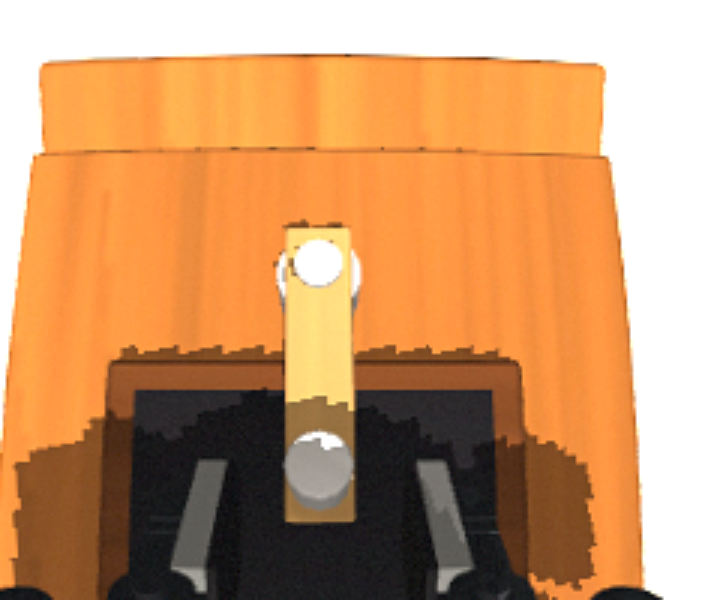

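```bash
python3 -m crank '[[0,0,-20,0],[0,0,-50,0],[0,0,-100,0],[-30,0,-150,0],[-80,0,-170,0]]' |sed -n '1,2p;4,5p';python3 -m crank '[[0,0,0,0],[0,0,0,0]]' >/dev/null; python3 - <<'E'
from station import *
from h import *
s=sense();T=np.load("T.npy");go(s,s["position"])
for n in("wrist","scene","top"):
    c=camera(n);im=cv2.convertScaleAbs(c["image"],alpha=1.5)
    if n=="wrist":
        cv2.imwrite("pics/f_w.png",cv2.resize(im[0:300,130:380],None,fx=2.,fy=2,interpolation=cv2.INTER_CUBIC))
        for q in [(-154,-45,14),(-154,45,14),(-172,0,22),(-119,0,22),(-127,0,48)]:
            u,v=proj(c,tp(T,*q),True);print(q,round((u-130+.5)*2),round((v+.5)*2))
    else: cv2.imwrite(f"pics/f_{n}.png",im)
E
```

```text
time: 20.6
position: [0.4766, -0.2352, 0.2724]
force: [-0.5, -0.7, 0.1]
finger_gap: 0.0301
shift [0. 0. 0.] turn 0 | now [ 0.4772 -0.2357  0.2729] h -11.05 tilt [ 0.007  0.002 -1.   ] F [ 1.3 -0.3 -0.1] gap 0.0299 t 20.85
(-154, -45, 14) 173 172
(-154, 45, 14) 326 172
(-172, 0, 22) 250 139
(-119, 0, 22) 248 213
(-127, 0, 48) 248 173
```

View pics/f_w.png

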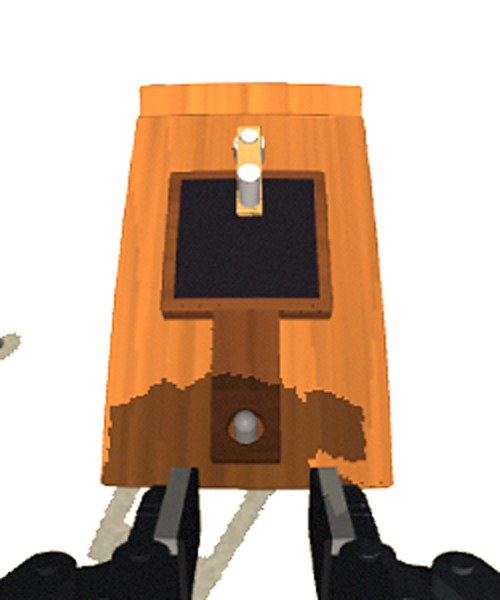

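View pics/f_scene.png

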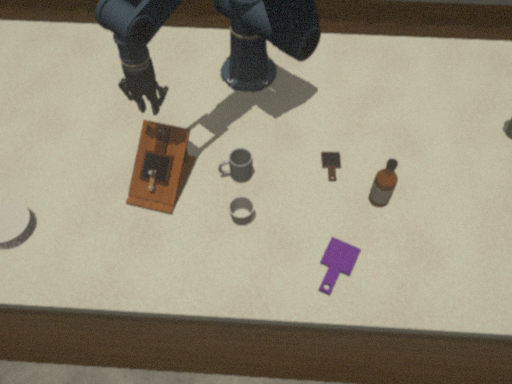

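The final wrist view shows the peg through the hole at (245,426). The board is straight, with its lower corners at (170,172) and (325,172), against a prediction of (173,172) and (326,172). The bar points straight up the slope from (250,135) to (249,214). The jug, cup and bottle are at their starting pixels in the scene view.

```bash
python3 -c "
from station import *
print(job_done())"
```

```text
the job is handed in; nothing more can be done
None
```

The slate board is hung on the peg and the turnbutton is turned across its lower edge. I handed the job in at about 21 s of the 64 s allowed.

**What I did:** I gripped the larger wooden board by its neck. The tool could only point straight down, so I tilted the board to the slope by pressing its neck end on the bare face beside the peg. I then lowered the hole along the peg and let go. After that I pinched the finger post, led it round the pivot, let go and backed clear.

**Last checks:**
- **Board:** it lies flat and straight, slate outward. Its lower edge is at about x = -154 mm, against the stated -150 mm, because it settled down the slope onto the peg by the hole's clearance.
- **Turnbutton:** the bar points up the slope over the lower edge. The close-up put it at about 1.57 to 1.60 rad, and the final view matched straight up.
- **Bystanders:** the jug, cup and bottle look unmoved, judged by eye from the scene picture. The final gripper pose touches nothing.
- **Forces:** the readings I took stayed at about 12 N or less. They were taken at the end of each move, so brief peaks would not show.

**Disagreements:** before I relied on the wrist camera, the fixed cameras put the stand about 3 mm apart in x and 6.5 mm apart in y. Up close, the peg was about 1.5 mm and the post about 3 mm off the wrist-camera prediction. I corrected for both.

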